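Lock the red drug box and bank its key

TASK

The red drug box is shut but not locked. Turn the red-headed key in its lid about a quarter turn clockwise (seen from above) to throw the bolt, turn it back to where it started, the only place where it comes out, draw it straight up and set it down in the small white cup without dropping it from a height. Leave the blue box and its key alone.

Things in the scene. Friction and masses are not known exactly. Their poses are not given: they have to be found in the camera images.
- red_box: Red steel drug box 80 x 80 x 60 mm, fixed; origin at the centre of its underside. The lock's round brass plug, 40 mm across, is flush with the lid and turns about the box's upright z axis. Bolt guide and keeper lie along the lid's -y edge, 8 mm proud of it. A tall analyser stands 0.57 m ahead of the robot, right of the boxes and cup; a like blue box stands beside.
- red_key_mid (a point): Middle of the red-headed key (78 mm long, about 40 g), on its axis; z runs up the shank. The loose key stands upright in the lock, at first this point is 70 mm above the box's origin. Head: red block 32 (key x) x 10 (key y) x 30 mm high, centred 24 mm above this point: pinch it across the 10 mm. Collar 20 mm wide, top 6 mm below this point. Steel blade 30 (x) x 4 (y) mm, ends 39 mm below it.
- red_plug (a joint): Angle of the red box's plug, rad: 0 at first, with key x and y parallel to the box's; grows clockwise seen from above to a stop at 1.6. The key turns it with 0.1 rad of play and light friction (under 0.05 N m). Only near 0 (within 10 degrees) does the key come out, rising 31 mm to be clear; turned farther, wards hold it down with 2 mm of play.
- red_bolt (a joint): Travel of the red box's bolt, m: 0 to 0.001 at first (unlocked). The key's blade pushes it out once turned past about 15 degrees: about 0.006 at 40 to 50 degrees, 0.008 to 0.010 at 80 and more. It stays out when the key is turned back.
- key_cup: Small white cup without handle, fixed, 74 mm across the rim, 45 mm high, wall 3 mm, inner floor 4 mm above its origin; origin at the centre of its underside. The key, stood in it and let go, leans on the rim with its head sticking out.
- blue_key_mid (a point): Middle of the blue-headed key, the same shape as the red one, standing in the blue box: leave it alone.
- blue_plug (a joint): Angle of the blue box's plug, rad, 0 at first: leave it alone.
Mind the look-alikes: they are no part of the job. Leave any yellow look-alike of the part that bears red_key_mid alone.

How it is judged (in metres and radians):
On the way, in this order (a step that is already met when the one before it is completed fails the run):
1. the key has turned the plug and thrown the red box's bolt (value of joint red_bolt above 0.006 m and value of joint red_plug above 0.6 rad), for 0.1 s.
2. the key, turned back, is drawn out of the red box's lock (z of red_key_mid in the frame of red_box above 0.104 m and value of joint red_plug below 0.26 rad), for 0.1 s.
At the end, for the whole second after the job is handed in: The red box's bolt is out by more than 6 mm, its plug is within 15 degrees of the release position, the red key stands or leans in the white cup (its middle within 36 mm of the cup's axis and below 60 mm), and the blue key and its lock are as they were (within 20 mm and 0.25 rad) (value of joint red_bolt above 0.006 m and value of joint red_plug below 0.26 rad and horizontal distance between red_key_mid and key_cup below 0.036 m and height (world z) of red_key_mid below 0.06 m and distance of blue_key_mid from where it was at the start of the episode below 0.02 m and value of joint blue_plug below 0.25 rad); the robot touches nothing.
It fails at once if the blue key or its lock is disturbed (key moved 20 mm or lock turned 0.25 rad) (distance of blue_key_mid from where it was at the start of the episode above 0.02 m or value of joint blue_plug above 0.25 rad).
It fails at once if the red key is dropped from more than about 50 mm (linear speed of red_key above 1 m/s and contact force between red_key and the fingers below 0.1 N).
It also fails if it takes over 51 s, if anything falls off the work surface, if the arm or the gripper's body presses on something with over 40 N, if the wrist force passes 120 N, or if a joint passes its speed limit or range.

ROBOT

A 6-joint arm with a two-finger parallel gripper is mounted at the origin on a cart in front of the work surface, level with it; the furniture and walls round the work are solid. World frame = base frame: x ahead of the robot, y to its left, z up, the work surface at z = 0. Lengths are in mm, angles in degrees, forces in N, time in s.
With the tool pointing down it reaches from about 300 to 850 mm from the base axis. Payload 4.2 kg.
Tool frame: the origin (TCP) lies on the centre line of the jaws, within the pads' length; the fingertips stand 14 mm ahead of it and the grasp point (between the pads) lies 5 mm behind it (env.finger_overhang is the z of the fingertips in the tool frame, in mm); z points along the fingers, y is the line along which they close (so a half turn about z gives the same grasp; the last joint's range is limited). The gripper opens to 91 mm and grips with 3 to 60 N. Pads are 32 mm wide; open, the fingers measure 118 mm over their backs; the gripper's body (76 mm by 178 mm) begins 60 mm behind the grasp point.
Start: joints at [-67.151, 18.312, 89.639, -0, 72.044, -1.146], TCP at [233.836, -525.321, 227.976] pointing down, gripper open.
Joint ranges: [-177.97, 177.97], [-48.28, 115.42], [12.27, 149.76], [-77.06, 257.06], [2.81, 150.46], [-146.56, 146.56]. Speed limits (degrees/s): [147.25, 147.25, 180, 180, 180, 180].

INTERFACE

Orientations are given as [roll, pitch, yaw] about the fixed x, y, z axes, in that order (R = Rz(yaw) Ry(pitch) Rx(roll)).
In Python, from workcell import sensors, viewer, env gives the robot as it stands. The module is installed in compiled form; this text tells all that it offers.
- The arm moves only by the tool step_arm, never from a script. Its argument "plan" is one flat list of numbers, 6 for each row, row after row: the shift along the tool's x, y, z in cm, then the turn, a rotation vector about the tool's x, y, z in rad. In form: [x, y, z, wx, wy, wz, x, y, z, wx, wy, wz, ...]. A call has 1 to 5 rows; each row shifts and turns the commanded pose from where the row before left it, along the tool's axes as they then stand; what a row does not reach is not made up. A row lasts 1/12 s, in which the tool goes at most 41.7 mm and 7.16 degrees, less where a joint would pass 70% of its speed; a pose out of reach is approached as far as the arm can. A call is refused whole if a number of a shift passes 4.17 or a number of a turn 0.125, either way. A call with a gripper value outside its range is refused whole. "hand" is the finger opening in cm, from 0 to 9.12, set as the call begins (left out, the last holds). The fingers move at their own pace and stop on an object; "newtons" is the grip in N (left out, the last holds). Time passes only in rows, so rows that do not move let the fingers close. It gives the time, the measured TCP pose, the force, the opening and the grip force at its end, in the units of the state.
- sensors.state(): the state, without advancing time (a new reading comes with each control period).
- viewer.grab_frame(name): name is "scene" or "top" or "wrist"; returns a dict with "img" (480x640x3 uint8, red, green, blue), "fx", "fy", "cx", "cy" (pixels), "position" and "attitude" of the camera in the world. Camera axes: x right, y down, z forward; pixel columns grow to the right and rows downward; lengths in mm; the calibration is good to about 2 mm. A picture is of the moment at which its call begins. There is no depth.
- env.job_done(): hands the job in; it is judged then, once.
Trained networks look in a picture, given as the dict that the camera call returned (one of the last four; its "shot" number tells which), for a name from the list of things; names that differ only in an ending like _2 or _b are one class to them, and where a whole thing is asked for, a point or a joint stands for the part that bears it (a point fixed in the world has none). Each returns a list of dicts, best first, with "score" (0 to 1); they miss things now and then, are a little off and sometimes report something else, mostly with a low value. They report only what shows in the picture. A call takes as long as a camera call. They do not tell look-alikes from the thing itself.
- viewer.boxes_of(name, picture): "location" ([column, row] in pixels, amid what is visible of it).
- viewer.pinpoint(name, picture): "location" ([column, row] in pixels: a listed point, or the origin of a listed thing).
The state is a dict: "time_s": time; "qpos": joint angles; "qvel": joint speeds; "effort": joint torques, N m; "ee_pos": TCP position; "ee_rot": TCP orientation; "force": force on the tool from outside, world axes, zero at the start; "torque": the same for the moment, N m; "gripper_width": finger opening in mm; "gripper_force": force on a finger pad.
Only numpy, scipy, OpenCV 4.12 (cv2) and the standard library are available. Lean on these libraries where they do the work, as an engineer would, in place of code of your own. Each camera call takes 0.05 s, during which the arm holds its last target. There are 200 camera calls.

## Working session

There is one attempt and no reset: what is moved stays moved. The work goes in short steps, Python scripts to look and compute and a tool call to move; the robot and the scene stay as the last step left them, time stands still between calls to the robot, and variables do not carry over. Pictures are saved under pics/ and viewed, at most 10 in all, crops included, and the job is handed in when it is done.

Besides the shell and the picture viewer there is one more tool, called after "Request:" as name(argument=value, ...), one argument or row to a line, values as JSON. step_arm: Moves the arm, as the interface text tells. Its arguments: {"type":"object","properties":{"plan":{"type":"array","items":{"type":"number"}},"hand":{"type":"number"},"newtons":{"type":"number"}},"required":["plan"]}

```bash
mkdir -p pics
cat > h.py <<'E'
import numpy as np, cv2
from scipy.spatial.transform import Rotation as R
from workcell import sensors, viewer, env
def grab(cam,save=None):
    p=viewer.grab_frame(cam)
    if save: cv2.imwrite('pics/'+save,p['img'][:,:,::-1])
    return p
def att(p):
    a=np.array(p['attitude'],float)
    return a if a.shape==(3,3) else R.from_euler('xyz',a,degrees=True).as_matrix()
def ray(p,uv):
    d=att(p)@np.array([(uv[0]-p['cx'])/p['fx'],(uv[1]-p['cy'])/p['fy'],1]);return np.array(p['position'],float),d
def onz(p,uv,z):
    o,d=ray(p,uv);return o+d*(z-o[2])/d[2]
def proj(p,X):
    c=att(p).T@(np.array(X,float)-p['position']);return [p['fx']*c[0]/c[2]+p['cx'],p['fy']*c[1]/c[2]+p['cy']]
E
python3 - <<'E'
from h import *
for c in ['top','scene']:
    p=grab(c,c+'0.png')
    print(c,p['position'],p['attitude'])
    for n,z in [('red_box',0),('red_key_mid',70),('key_cup',0),('blue_key_mid',70)]:
        for d in viewer.pinpoint(n,p)[:4]: print(n,d['location'],round(d['score'],2),onz(p,d['location'],z).round(0))
print(sensors.state())
E
```

```text
top [441.3689528  330.58315223 932.60713778] [-172.83598257   -1.85702128  -91.17843442]
red_box [309.2, 216.4] 0.61 [588. 323.   0.]
red_key_mid [311.5, 212.5] 0.71 [584. 320.  70.]
red_key_mid [236.4, 189.2] 0.59 [624. 443.  70.]
key_cup [406.6, 271.4] 0.97 [487. 153.   0.]
blue_key_mid [230.8, 268.6] 0.53 [494. 452.  70.]
scene [278.43809939 876.22499554 637.54274239] [-132.72903344    0.62651148 -155.26098393]
red_box [295.7, 265.3] 0.59 [582. 327.   0.]
red_box [380.9, 220.8] 0.16 [489. 159.   0.]
red_key_mid [293.3, 237.1] 0.79 [580. 332.  70.]
red_key_mid [229.7, 291.5] 0.73 [611. 473.  70.]
key_cup [382.8, 219.2] 0.67 [488. 154.   0.]
blue_key_mid [306.5, 308.3] 0.84 [497. 456.  70.]
{'time_s': 0.5, 'qpos': array([-6.71498417e+01,  1.83145176e+01,  8.96412302e+01,  7.98811791e-04,
        7.20449767e+01, -1.14393024e+00]), 'qvel': array([ 0.14524351,  0.06432037, -0.03608834,  0.03673637, -0.05597084,
        0.00038705]), 'effort': array([ 5.76639127e-05, -4.11990488e+01, -2.32039404e+01,  7.27496040e-02,
        3.84111016e-02, -1.81440595e-05]), 'ee_pos': array([ 233.84038087, -525.29836164,  227.93452211]), 'ee_rot': array([-1.79999291e+02, -7.74217452e-04,  2.39938423e+01]), 'force': array([ 0.38130794, -0.49951826,  0.70528354]), 'torque': array([ 0.00198778, -0.02835695,  0.03387147]), 'gripper_force': 0.0, 'gripper_width': 91.66777989642752}
```

View pics/top0.png

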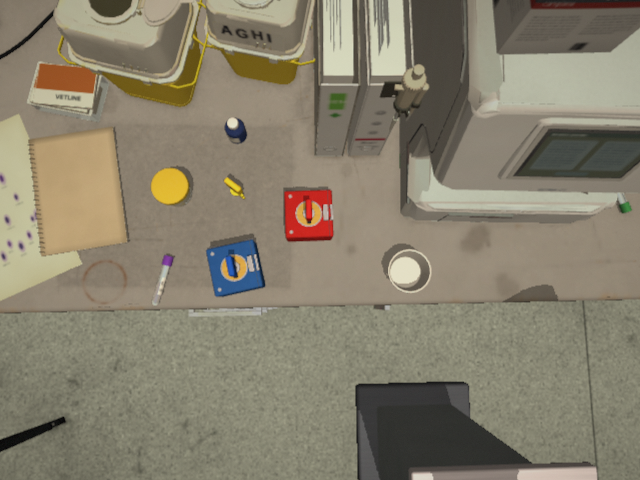

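View pics/scene0.png

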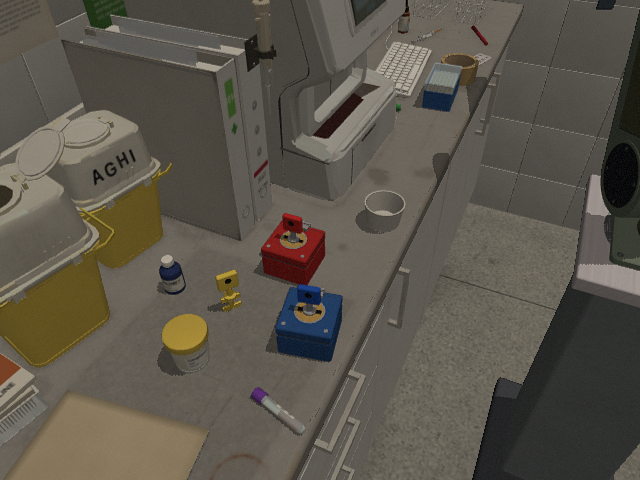

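Top view: red box at px (309,215) with key head along image vertical (≈ world x), bolt guide on the right (-y), blue box at (236,268), cup at (408,271) and a yellow look-alike key at (235,188). The scene view agrees, and it shows the binders behind the red box and the analyser behind the cup.

```bash
cat >> h.py <<'E'
def rows(start,wps,step=35,dyaw=6):
    """start/wps: x,y,z,yaw(deg), tool down. prints rows in cm/rad, tracking rounding"""
    cur=np.array(start,float);out=[]
    for w in wps:
        w=np.array(w,float)
        n=int(np.ceil(max(np.linalg.norm(w[:3]-cur[:3])/step,abs(w[3]-cur[3])/dyaw,1)))
        for k in range(n,0,-1):
            d=(w-cur)/k
            Rm=R.from_euler('xyz',[180,0,cur[3]],degrees=True).as_matrix()
            s=np.round(Rm.T@d[:3]/10,2); a=np.round(-np.radians(d[3]),3)
            out.append([*s,0,0,a]); cur[:3]+=Rm@s*10; cur[3]-=np.degrees(a)
    for i in range(0,len(out),5):
        print('[',', '.join('%g'%(v+0) for r in out[i:i+5] for v in r),']')
    print(len(out),'rows, end',cur.round(1))
E
python3 - <<'E'
from h import *
s=grab('scene');t=grab('top')
print('binder base',onz(s,(245,237),0).round(),onz(s,(268,205),0).round(),'analyser base',onz(s,(345,190),0).round(),onz(s,(285,150),0).round())
print('top binder base',onz(t,(318,155),0).round(),onz(t,(318,155),300).round(),'analyser',onz(t,(408,215),0).round())
st=sensors.state();p=st['ee_pos']
rows([*p,24],[(330,-330,290,60),(410,-100,290,100),(430,120,290,140),(560,310,220,180)])
E
```

```text
binder base [697. 300.   0.] [703. 203.   0.] analyser base [586. 100.   0.] [761.  21.   0.]
top binder base [700. 306.   0.] [617. 314. 300.] analyser [588. 146.   0.]
[ 2.39, -1.99, -0.89, 0, 0, -0.09, 2.56, -1.77, -0.89, 0, 0, -0.09, 2.71, -1.53, -0.88, 0, 0, -0.09, 2.83, -1.28, -0.89, 0, 0, -0.09, 2.94, -1.02, -0.88, 0, 0, -0.089 ]
[ 3.02, -0.75, -0.89, 0, 0, -0.09, 3.07, -0.49, -0.88, 0, 0, -0.089, 3.42, -0.65, 0, 0, 0, -0.1, 3.46, -0.31, 0, 0, 0, -0.1, 3.48, 0.04, 0, 0, 0, -0.1 ]
[ 3.46, 0.38, 0, 0, 0, -0.1, 3.4, 0.73, 0, 0, 0, -0.099, 3.31, 1.06, 0, 0, 0, -0.1, 3.19, 1.39, 0, 0, 0, -0.099, 3.05, 0.83, 0, 0, 0, -0.1 ]
[ 2.95, 1.12, 0, 0, 0, -0.1, 2.82, 1.41, 0, 0, 0, -0.1, 2.67, 1.69, 0, 0, 0, -0.1, 2.48, 1.95, 0, 0, 0, -0.1, 2.28, 2.18, 0, 0, 0, -0.099 ]
[ 2.04, 2.4, 0, 0, 0, -0.1, 0.32, 3.27, 1, 0, 0, -0.1, -0.01, 3.29, 1, 0, 0, -0.1, -0.33, 3.27, 1, 0, 0, -0.1, -0.66, 3.22, 1, 0, 0, -0.099 ]
[ -0.98, 3.14, 1, 0, 0, -0.1, -1.28, 3.03, 1, 0, 0, -0.099, -1.58, 2.89, 1, 0, 0, -0.1 ]
28 rows, end [560. 310. 220. 180.]
```

Request:
step_arm(
  plan=[2.39,-1.99,-0.89,0,0,-0.09,2.56,-1.77,-0.89,0,0,-0.09,2.71,-1.53,-0.88,0,0,-0.09,2.83,-1.28,-0.89,0,0,-0.09,2.94,-1.02,-0.88,0,0,-0.089],
)

```text
time_s: 1.02
ee_pos: [302.9, -384.5, 272.7]
ee_rot: [180.0, -0.0, 49.9]
force: [1.1, -1.1, 0.6]
gripper_width: 90.7
gripper_force: 0.0
```

Request:
step_arm(
  plan=[3.02,-0.75,-0.89,0,0,-0.09,3.07,-0.49,-0.88,0,0,-0.089,3.42,-0.65,0,0,0,-0.1,3.46,-0.31,0,0,0,-0.1,3.48,0.04,0,0,0,-0.1],
)

```text
time_s: 1.43
ee_pos: [364.6, -229.9, 290.3]
ee_rot: [179.9, 0.0, 77.4]
force: [0.6, -0.9, 0.2]
gripper_width: 91.3
gripper_force: 0.0
```

Request:
step_arm(
  plan=[3.46,0.38,0,0,0,-0.1,3.4,0.73,0,0,0,-0.099,3.31,1.06,0,0,0,-0.1,3.19,1.39,0,0,0,-0.099,3.05,0.83,0,0,0,-0.1],
)

```text
time_s: 1.85
ee_pos: [414.1, -66.8, 290.1]
ee_rot: [179.9, 0.0, 106.0]
force: [0.6, -0.2, 0.2]
gripper_width: 91.5
gripper_force: 0.0
```

Request:
step_arm(
  plan=[2.95,1.12,0,0,0,-0.1,2.82,1.41,0,0,0,-0.1,2.67,1.69,0,0,0,-0.1,2.48,1.95,0,0,0,-0.1,2.28,2.18,0,0,0,-0.099],
)

```text
time_s: 2.27
ee_pos: [427.0, 90.2, 290.2]
ee_rot: [180.0, 0.0, 134.6]
force: [0.4, 0.2, 0.7]
gripper_width: 91.3
gripper_force: 0.0
```

Request:
step_arm(
  plan=[2.04,2.4,0,0,0,-0.1,0.32,3.27,1,0,0,-0.1,-0.01,3.29,1,0,0,-0.1,-0.33,3.27,1,0,0,-0.1,-0.66,3.22,1,0,0,-0.099],
)

```text
time_s: 2.68
ee_pos: [504.9, 230.1, 249.7]
ee_rot: [180.0, 0.0, 163.2]
force: [-0.1, -0.2, -0.2]
gripper_width: 90.8
gripper_force: 0.0
```

Request:
step_arm(
  plan=[-0.98,3.14,1,0,0,-0.1,-1.28,3.03,1,0,0,-0.099,-1.58,2.89,1,0,0,-0.1],
)

```text
time_s: 2.93
ee_pos: [560.7, 311.4, 219.3]
ee_rot: [-180.0, 0.0, -179.7]
force: [0.3, 0.1, 0.3]
gripper_width: 91.3
gripper_force: 0.0
```

Run:
```python
from h import *
p=grab('wrist','w1.png');print(p['position'],p['attitude'])
for n,z in [('red_box',0),('red_key_mid',70),('blue_key_mid',70),('key_cup',0)]:
    for d in viewer.pinpoint(n,p)[:3]: print(n,d['location'],round(d['score'],2),onz(p,d['location'],z).round(1))
```

```text
[487.26370104 311.88730231 376.00736015] [1.64962879e+02 3.18252866e-02 9.03229985e+01]
red_box [330.0, 235.3] 0.87 [584.8 328.2   0. ]
red_key_mid [329.5, 257.8] 0.94 [586.  325.1  70. ]
blue_key_mid [494.9, 152.7] 0.95 [499.7 451.9  70. ]
key_cup [150.8, 137.1] 0.9 [490.  157.6   0. ]
```

View pics/w1.png

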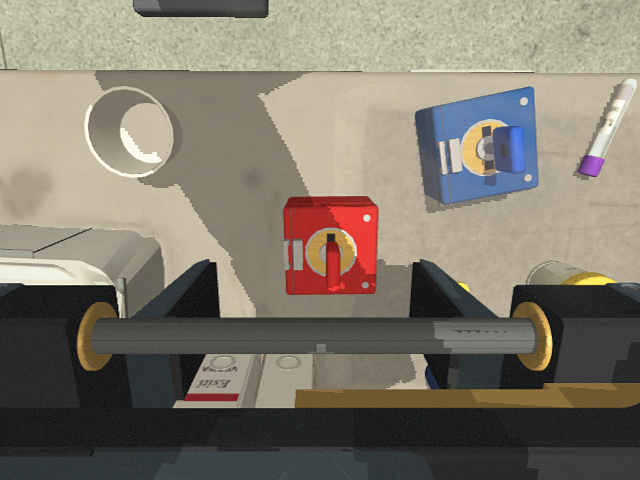

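The wrist view shows the red box nearly square to the tool (lid corners about (284,208), (378,205), (377,293), (286,295)), with the key head at (334,265). The blue box is at upper right and the cup at upper left.

Run:
```python
from h import *
p=grab('wrist')
img=cv2.cvtColor(p['img'],cv2.COLOR_RGB2HSV)
h,s,v=cv2.split(img)
m=(((h<6)|(h>174))&(s>170)&(v>60)).astype('uint8'); m[:190]=0;m[310:]=0;m[:,:270]=0;m[:,390:]=0
# edges: per-row left/right extents of lid, rows 215..285, in world at z=60
L=[];Rr=[]
for r in range(215,286):
    x=np.flatnonzero(m[r])
    L.append(onz(p,(x[0]-.5,r),60)[:2]);Rr.append(onz(p,(x[-1]+.5,r),60)[:2])
B=[]
for c in list(range(292,322))+list(range(345,372)):
    y=np.flatnonzero(m[:,c]); B.append(onz(p,(c,y[-1]+.5),60)[:2])
for n,a,ax in (('L',L,0),('R',Rr,0),('B',B,1)):
    a=np.array(a); f=np.polyfit(a[:,ax],a[:,1-ax],1)
    print(n,'ang',np.degrees(np.arctan(f[0])).round(2),'mid',np.median(a,0).round(1),np.std(a[:,1-ax]-np.polyval(f,a[:,ax])).round(2))
```

```text
L ang 2.55 mid [581.2 287.7] 1.79
R ang 1.05 mid [581.2 365.2] 0.27
B ang 0.56 mid [622.3 315.3] 2.64
```

Request:
step_arm(
  plan=[-1.2,0.7,1.2,0,0,-0.012,-1.2,0.7,2,0,0,0,0,0,2.5,0,0,0,0,0,2.2,0,0,0,0,0,1,0,0,0],
  hand=5,
)

```text
time_s: 3.65
ee_pos: [582.5, 322.3, 129.1]
ee_rot: [-179.9, -0.2, -179.4]
force: [-1.5, -0.7, -0.7]
gripper_width: 60.7
gripper_force: 0.0
```

Run:
```python
from h import *
p=grab('wrist','w2.png')
for n,z in [('red_box',0),('red_key_mid',70)]:
    for d in viewer.pinpoint(n,p)[:2]: print(n,d['location'],round(d['score'],2),onz(p,d['location'],z).round(1))
print(sensors.state()['ee_pos'],sensors.state()['ee_rot'])
```

```text
red_box [318.1, 234.6] 0.83 [582.2 325.8   0. ]
red_key_mid [317.2, 268.7] 0.64 [585.2 324.8  70. ]
[583.85183809 323.40962313 131.65656098] [-1.79995236e+02  7.97327224e-03 -1.79353741e+02]
```

View pics/w2.png

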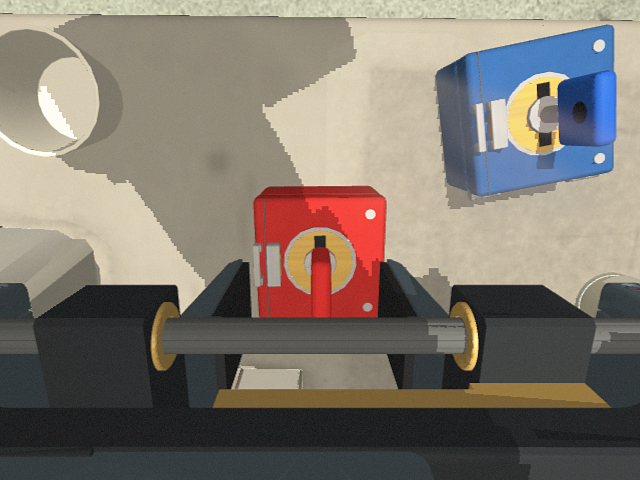

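Fingers straddle the red key (head at (320,280)) with the box centred between them, so I'll go down and grip.

Request:
step_arm(
  plan=[-0.1,0.15,1.5,0,0,-0.006,0,0,1.5,0,0,0,0,0,1.2,0,0,0,0,0,0,0,0,0,0,0,0,0,0,0],
)

```text
time_s: 4.22
ee_pos: [585.2, 325.5, 89.7]
ee_rot: [180.0, 0.0, -179.0]
force: [-0.4, -0.8, -0.3]
gripper_width: 50.0
gripper_force: 0.0
```

Request:
step_arm(
  plan=[0,0,0,0,0,0,0,0,0,0,0,0,0,0,0,0,0,0,0,0,0,0,0,0,0,0,0,0,0,0],
  hand=0.3,
  newtons=20,
)

```text
time_s: 4.63
ee_pos: [585.1, 325.7, 89.3]
ee_rot: [180.0, 0.0, -179.0]
force: [-0.7, 0.0, -1.0]
gripper_width: 19.7
gripper_force: 0.0
```

Request:
step_arm(
  plan=[0,0,0,0,0,0,0,0,0,0,0,0,0,0,0,0,0,0],
)

```text
time_s: 4.88
ee_pos: [585.0, 325.6, 89.0]
ee_rot: [-180.0, 0.0, -179.0]
force: [0.1, 1.1, 0.8]
gripper_width: 9.9
gripper_force: 20.0
```

Gripped (9.9 mm, 20 N) with nearly no side load. Now a clockwise turn, in stages.

Request:
step_arm(
  plan=[0,0,0,0,0,0.08,0,0,0,0,0,0.08,0,0,0,0,0,0.08,0,0,0,0,0,0.08,0,0,0,0,0,0.08],
)

```text
time_s: 5.3
ee_pos: [585.1, 325.6, 89.1]
ee_rot: [180.0, 0.0, 157.9]
force: [0.1, -0.3, 0.6]
gripper_width: 10.2
gripper_force: 20.0
```

Request:
step_arm(
  plan=[0,0,0,0,0,0.08,0,0,0,0,0,0.08,0,0,0,0,0,0.08,0,0,0,0,0,0.08,0,0,0,0,0,0.08],
)

```text
time_s: 5.72
ee_pos: [585.1, 325.5, 89.0]
ee_rot: [180.0, 0.0, 135.0]
force: [0.2, -0.3, 0.9]
gripper_width: 9.8
gripper_force: 20.0
```

Run:
```python
from h import *
s=sensors.state();print(s['ee_pos'],s['ee_rot'],s['force'],s['torque'])
```

```text
[585.09603771 325.50919627  89.04901778] [1.79998042e+02 2.48356274e-02 1.34991813e+02] [ 0.17930193 -0.28306779  0.9003287 ] [-0.01564422 -0.17375451  0.03592833]
```

Request:
step_arm(
  plan=[0,0,0,0,0,0.08,0,0,0,0,0,0.08,0,0,0,0,0,0.08,0,0,0,0,0,0.08,0,0,0,0,0,0.08],
)

```text
time_s: 6.13
ee_pos: [585.0, 325.4, 89.1]
ee_rot: [-180.0, 0.0, 112.1]
force: [0.1, -0.7, 1.6]
gripper_width: 10.1
gripper_force: 20.0
```

Request:
step_arm(
  plan=[0,0,0,0,0,0.08,0,0,0,0,0,0.08,0,0,0,0,0,0.08,0,0,0,0,0,0.08,0,0,0,0,0,0],
)

```text
time_s: 6.55
ee_pos: [585.0, 325.5, 89.1]
ee_rot: [-180.0, 0.0, 93.9]
force: [-0.6, -0.7, 1.2]
gripper_width: 9.6
gripper_force: 20.0
```

Request:
step_arm(
  plan=[0,0,0,0,0,0,0,0,0,0,0,0],
)

```text
time_s: 6.72
ee_pos: [585.0, 325.5, 89.0]
ee_rot: [-180.0, 0.0, 94.0]
force: [0.5, -1.1, 2.3]
gripper_width: 9.6
gripper_force: 20.0
```

Run:
```python
from h import *
p=grab('scene')
cv2.imwrite('pics/s2.png',cv2.resize(p['img'][190:310,220:380,::-1],None,fx=5,fy=5,interpolation=cv2.INTER_CUBIC))
s=sensors.state();print(s['ee_pos'],s['ee_rot'],s['force'],s['torque'])
```

```text
[584.96948607 325.52158203  89.04080563] [1.79999592e+02 1.12233513e-02 9.40295796e+01] [-0.57734561 -1.27549285  2.23707774] [-0.17160966  0.02660317  0.01632033]
```

View pics/s2.png

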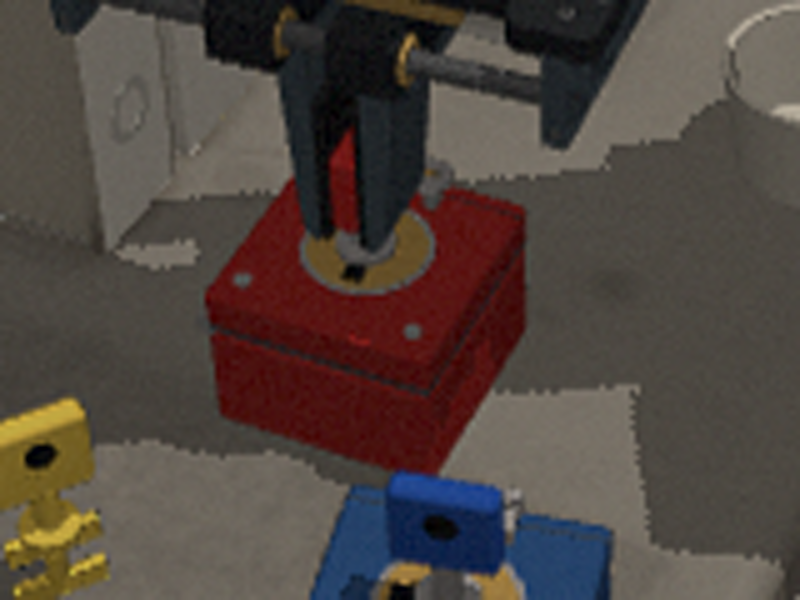

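The plug slot has turned with the key by about 87°. Turning back now with a slight overshoot to take up the play.

Request:
step_arm(
  plan=[0,0,0,0,0,-0.1,0,0,0,0,0,-0.1,0,0,0,0,0,-0.1,0,0,0,0,0,-0.1,0,0,0,0,0,-0.1],
)

```text
time_s: 7.18
ee_pos: [585.0, 325.8, 89.0]
ee_rot: [180.0, -0.0, 122.9]
force: [-0.2, 0.6, 1.3]
gripper_width: 9.7
gripper_force: 20.0
```

Request:
step_arm(
  plan=[0,0,0,0,0,-0.1,0,0,0,0,0,-0.1,0,0,0,0,0,-0.1,0,0,0,0,0,-0.1,0,0,0,0,0,-0.1],
)

```text
time_s: 7.6
ee_pos: [584.9, 325.9, 89.0]
ee_rot: [180.0, -0.0, 151.6]
force: [-0.5, 0.3, 2.1]
gripper_width: 9.7
gripper_force: 20.0
```

Request:
step_arm(
  plan=[0,0,0,0,0,-0.1,0,0,0,0,0,-0.1,0,0,0,0,0,-0.1,0,0,0,0,0,-0.1,0,0,0,0,0,-0.1],
)

```text
time_s: 8.02
ee_pos: [584.7, 325.8, 89.0]
ee_rot: [180.0, -0.0, -179.8]
force: [-1.3, -0.8, 1.4]
gripper_width: 10.3
gripper_force: 20.0
```

Request:
step_arm(
  plan=[0,0,0,0,0,-0.06,0,0,0,0,0,0,0,0,0,0,0,0],
)

```text
time_s: 8.27
ee_pos: [584.8, 325.8, 89.0]
ee_rot: [180.0, -0.0, -176.7]
force: [-0.9, 0.7, 1.9]
gripper_width: 9.9
gripper_force: 20.0
```

Run:
```python
from h import *
s=sensors.state();print(s['ee_pos'],s['ee_rot'],s['force'],s['torque'],s['gripper_width'])
```

```text
[584.82920662 325.80012252  89.03425127] [ 1.79986897e+02 -7.52380176e-03 -1.76724086e+02] [-0.94145625  0.6737809   1.88841351] [ 0.11068724  0.1147764  -0.01555528] 9.913767997587318
```

Request:
step_arm(
  plan=[0,0,0,0,0,0.025,0,0,-0.2,0,0,0,0,0,-0.2,0,0,0,0,0,-0.3,0,0,0,0,0,-0.3,0,0,0],
)

```text
time_s: 8.68
ee_pos: [585.0, 325.6, 99.0]
ee_rot: [-180.0, -0.0, -178.1]
force: [-1.0, -0.1, -0.6]
gripper_width: 10.1
gripper_force: 20.0
```

Request:
step_arm(
  plan=[0,0,-0.6,0,0,0,0,0,-0.6,0,0,0,0,0,-0.8,0,0,0,0,0,-0.8,0,0,0,0,0,-1,0,0,0],
)

```text
time_s: 9.1
ee_pos: [584.9, 325.5, 137.8]
ee_rot: [-180.0, -0.0, -178.1]
force: [0.4, 1.0, -0.8]
gripper_width: 9.6
gripper_force: 20.0
```

Request:
step_arm(
  plan=[0,0,-1.5,0,0,0,0,0,-1.5,0,0,0,0,0,-1.5,0,0,0,0,0,0,0,0,0],
)

```text
time_s: 9.43
ee_pos: [586.7, 326.5, 186.4]
ee_rot: [179.8, 0.4, -178.1]
force: [0.5, 1.2, 0.3]
gripper_width: 9.7
gripper_force: 20.0
```

Run:
```python
from h import *
p=grab('scene')
cv2.imwrite('pics/s3.png',cv2.resize(p['img'][140:310,220:440,::-1],None,fx=3.5,fy=3.5,interpolation=cv2.INTER_CUBIC))
for n in ('red_key_mid','key_cup'):
  for d in viewer.pinpoint(n,p)[:3]: print(n,d['location'],round(d['score'],2))
w=grab('wrist')
for q in (w,):
  for d in viewer.pinpoint('key_cup',q)[:2]: print('cup',d['location'],d['score'],onz(q,d['location'],0).round(1))
  for d in viewer.pinpoint('red_key_mid',q)[:2]: print('key',d['location'],d['score'],onz(q,d['location'],135).round(1))
s=sensors.state();print(s['ee_pos'],s['ee_rot'],s['force'],s['torque'],s['gripper_width'])
```

```text
red_key_mid [229.5, 294.0] 0.91
red_key_mid [285.3, 186.0] 0.88
key_cup [383.8, 217.8] 0.71
key [461.1, 289.5] 0.84 [592.8 409.7 135. ]
key [313.1, 291.5] 0.74 [596.9 326.  135. ]
[584.41580503 325.29247305 180.69755986] [-1.79934588e+02 -1.15557886e-01 -1.78096424e+02] [ 0.01182611 -0.34126284 -0.71917663] [ 0.08986565 -0.15413295 -0.01373874] 9.59222997053701
```

View pics/s3.png

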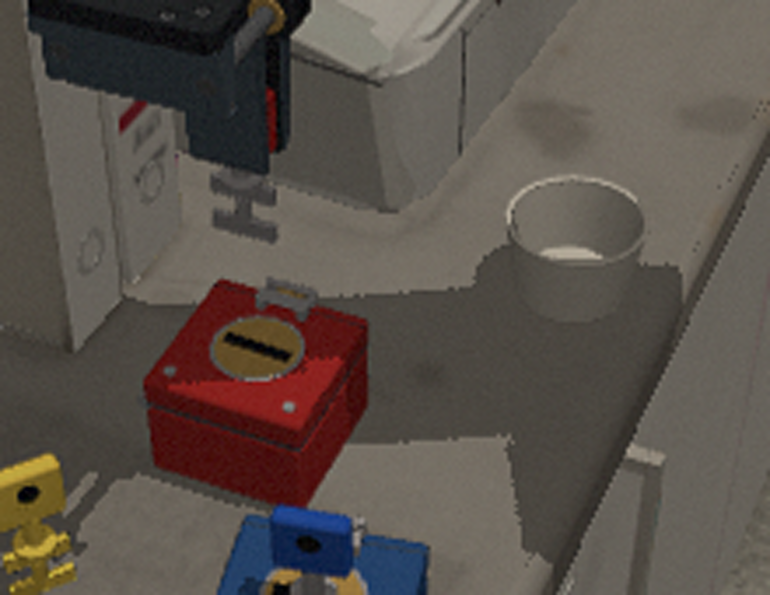

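The key is out and held upright, the plug slot is back along box x, and the bolt sits out in its keeper. On to the cup.

Run:
```python
from h import *
rows([584.5,325.3,180.7,181.9],[(488.5,155,140,181.9)],step=20)
```

```text
[ 1.02, -1.67, 0.41, 0, 0, 0, 1.02, -1.67, 0.41, 0, 0, 0, 1.01, -1.67, 0.41, 0, 0, 0, 1.02, -1.67, 0.41, 0, 0, 0, 1.01, -1.67, 0.4, 0, 0, 0 ]
[ 1.02, -1.67, 0.41, 0, 0, 0, 1.01, -1.67, 0.41, 0, 0, 0, 1.02, -1.67, 0.4, 0, 0, 0, 1.01, -1.67, 0.41, 0, 0, 0, 1.02, -1.67, 0.4, 0, 0, 0 ]
10 rows, end [488.5 155.  140.  181.9]
```

Request:
step_arm(
  plan=[0.5,-0.8,0.2,0,0,0,1.02,-1.67,0.41,0,0,0,1.02,-1.67,0.41,0,0,0,1.02,-1.67,0.41,0,0,0,1.02,-1.67,0.41,0,0,0],
)

```text
time_s: 10.15
ee_pos: [540.4, 247.9, 162.6]
ee_rot: [-179.9, -0.1, -178.1]
force: [-0.0, -0.2, -1.1]
gripper_width: 10.0
gripper_force: 20.0
```

Request:
step_arm(
  plan=[1.02,-1.67,0.41,0,0,0,1.02,-1.67,0.41,0,0,0,1.02,-1.67,0.4,0,0,0,1.02,-1.67,0.4,0,0,0,1.02,-1.67,0.4,0,0,0],
)

```text
time_s: 10.57
ee_pos: [492.0, 162.8, 142.6]
ee_rot: [-180.0, -0.1, -178.1]
force: [-0.1, -0.4, -1.0]
gripper_width: 9.4
gripper_force: 20.0
```

Request:
step_arm(
  plan=[0.5,-0.87,0.2,0,0,0,0,0,0,0,0,0,0,0,0,0,0,0],
)

```text
time_s: 10.82
ee_pos: [488.9, 155.2, 141.4]
ee_rot: [180.0, 0.0, -178.2]
force: [0.9, 0.2, -0.3]
gripper_width: 10.0
gripper_force: 20.0
```

Run:
```python
from h import *
w=grab('wrist','w4.png')
for d in viewer.pinpoint('key_cup',w)[:2]: print('cup',d['location'],d['score'],onz(w,d['location'],0).round(1))
for d in viewer.pinpoint('red_key_mid',w)[:2]: print('key',d['location'],d['score'],onz(w,d['location'],121).round(1))
s=sensors.state();print(s['ee_pos'],s['ee_rot'],s['force'],s['gripper_width'])
```

```text
cup [315.2, 229.1] 0.83 [487.8 156.8   0. ]
cup [507.3, 340.0] 0.47 [580.7 325.5   0. ]
key [311.4, 287.4] 0.95 [488.  154.6 121. ]
[489.6130909  156.12095151 141.56730065] [ 1.79972069e+02  6.99719866e-02 -1.78068397e+02] [ 0.43018581  0.55596518 -1.1076135 ] 10.236693489994584
```

View pics/w4.png

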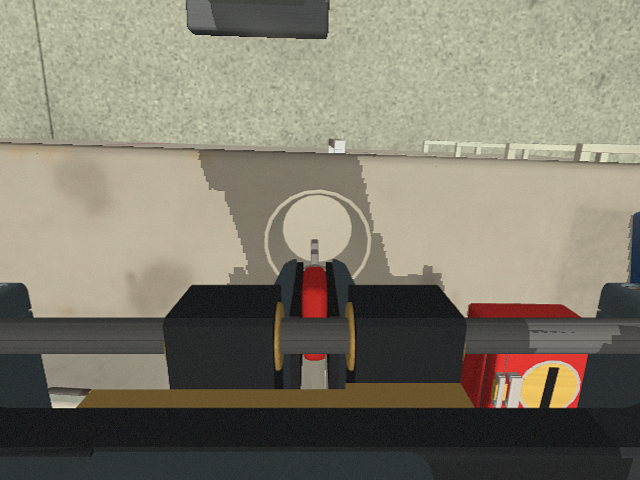

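The key hangs over the cup: cup centre at px (315,229), measured at (488,156), and the key within 2 mm of that. Lowering.

Request:
step_arm(
  plan=[0,0,1.5,0,0,0,0,0,1.5,0,0,0,0,0,1.5,0,0,0,0,0,1.2,0,0,0,0,0,0.6,0,0,0],
)

```text
time_s: 11.38
ee_pos: [488.5, 155.9, 76.9]
ee_rot: [-180.0, -0.1, -178.0]
force: [-0.4, 0.2, -0.9]
gripper_width: 9.8
gripper_force: 20.0
```

Request:
step_arm(
  plan=[0,0,0.4,0,0,0,0,0,0.4,0,0,0,0,0,0.3,0,0,0,0,0,0.1,0,0,0,0,0,0,0,0,0],
)

```text
time_s: 11.8
ee_pos: [489.0, 155.4, 66.5]
ee_rot: [180.0, 0.0, -178.1]
force: [-0.1, 0.2, -1.3]
gripper_width: 10.0
gripper_force: 20.0
```

Request:
step_arm(
  plan=[0,0,0.15,0,0,0,0,0,0.15,0,0,0,0,0,0,0,0,0],
)

```text
time_s: 12.05
ee_pos: [488.7, 155.3, 63.3]
ee_rot: [-180.0, 0.0, -178.1]
force: [0.1, 0.3, -0.4]
gripper_width: 10.1
gripper_force: 20.0
```

Request:
step_arm(
  plan=[0,0,0,0,0,0,0,0,0,0,0,0,0,0,0,0,0,0,0,0,0,0,0,0,0,0,0,0,0,0],
  hand=3,
)

```text
time_s: 12.47
ee_pos: [488.8, 155.3, 63.4]
ee_rot: [-180.0, 0.0, -178.1]
force: [-0.8, -0.3, 0.5]
gripper_width: 29.7
gripper_force: 0.0
```

Request:
step_arm(
  plan=[0,0,0,0,0,0,0,0,0,0,0,0,0,0,0,0,0,0,0,0,0,0,0,0,0,0,0,0,0,0],
  hand=7,
)

```text
time_s: 12.88
ee_pos: [488.8, 155.3, 63.3]
ee_rot: [-180.0, 0.0, -178.1]
force: [-0.5, -1.2, 0.4]
gripper_width: 60.2
gripper_force: 0.0
```

Request:
step_arm(
  plan=[0,0,0,0,0,0,0,0,-0.4,0,0,0,0,0,-0.6,0,0,0,0,0,-0.8,0,0,0,0,0,-1,0,0,0],
)

```text
time_s: 13.3
ee_pos: [488.7, 155.3, 92.0]
ee_rot: [-180.0, -0.0, -178.1]
force: [-0.7, -0.0, 0.7]
gripper_width: 69.7
gripper_force: 0.0
```

Request:
step_arm(
  plan=[0,0,-1.5,0,0,0,0,0,-2,0,0,0,0,0,-2,0,0,0,0,0,-2,0,0,0,0,0,-1,0,0,0],
)

```text
time_s: 13.72
ee_pos: [490.0, 155.7, 179.9]
ee_rot: [179.9, 0.3, -178.1]
force: [0.3, -0.5, 0.1]
gripper_width: 70.1
gripper_force: 0.0
```

Run:
```python
from h import *
grab('wrist','w5.png')
p=grab('scene')
for d in viewer.pinpoint('red_key_mid',p)[:3]: print(d['location'],d['score'],onz(p,d['location'],40).round())
cv2.imwrite('pics/s5.png',cv2.resize(p['img'][150:310,230:430,::-1],None,fx=4,fy=3.75,interpolation=cv2.INTER_CUBIC))
s=sensors.state();print(s['time_s'],s['ee_pos'],s['force'])
```

```text
[232.1, 291.0] 0.96 [626. 449.  40.]
[385.4, 203.1] 0.92 [485. 155.  40.]
13.8667 [489.0242702  155.404196   177.12914806] [ 0.46270289  0.32550384 -0.44280804]
```

View pics/s5.png

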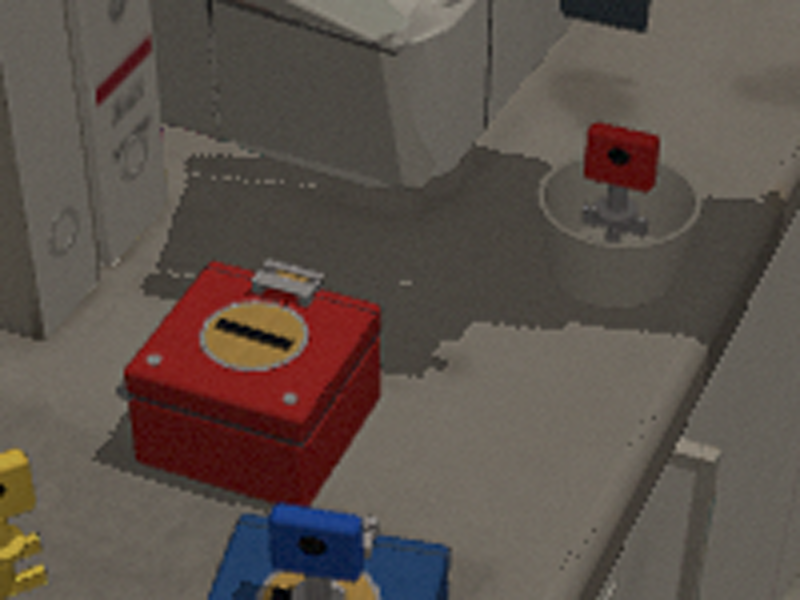

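The key stands in the cup with its head out (crop px (620,155)), the plug slot is back, the bolt is out in its keeper, the blue key is untouched and the gripper is clear.

```bash
python3 -c "
from workcell import env
print(env.job_done())"
```

```text
the job is handed in; nothing more can be done
None
```

I handed the job in at about 14 s. The red key was turned about 87° clockwise, turned back, drawn out and stood in the white cup. In the last picture the bolt looks thrown and the blue key is where it was, but no verdict came back.

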